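Unhang the keyhole cover and set the selector beneath it

ROBOT

A 7-joint arm with a two-finger parallel gripper is mounted at the origin on a cart in front of the work surface, level with it; the furniture and walls round the work are solid. World frame = base frame: x ahead of the robot, y to its left, z up, the work surface at z = 0. Lengths are in m, angles in rad, forces in N, time in s.
With the tool pointing down it reaches from about 0.425 to 0.875 m from the base axis. Payload 4.7 kg.
Tool frame: the origin (TCP) lies between the finger pads; the fingertips stand 17 mm ahead of it and the grasp point (between the pads) lies 2 mm behind it; z points along the fingers, y is the line along which they close (so a half turn about z gives the same grasp; the last joint's range is limited). The gripper opens to 87 mm and grips with 3 to 60 N. Pads are 19 mm wide; open, the fingers measure 117 mm over their backs; the gripper's body (75 mm by 190 mm) begins 51 mm behind the grasp point.
Start: joints at [1.131, 0.321, -0.07, 1.45, 0.023, 1.371, -0.057], TCP at [0.285, -0.584, 0.24] pointing down, gripper open.
Joint ranges: [-2.86, 2.86], [-0.3, 2.09], [-1.38, 1.24], [0.06, 2.45], [-1.56, 4.7], [0.09, 2.05], [-2.69, 2.69]. Speed limits (rad/s): [2.57, 2.57, 3.14, 3.14, 3.14, 3.14, 3.14].

INTERFACE

Orientations are given as a unit quaternion [x, y, z, w].
In Python, from workcell import bot, viewer gives the robot as it stands.
- The arm moves only by the shell command python3 -m pendant 'ROWS' [OPENING]. ROWS is JSON, one flat list of numbers, 6 for each row, row after row: the shift along the tool's x, y, z in cm, then the turn, a rotation vector about the tool's x, y, z in degrees. In form: [dx, dy, dz, wx, wy, wz, dx, dy, dz, wx, wy, wz, ...]. A call has 1 to 8 rows; each row is the pose to reach, as a shift and turn from the pose commanded when the call began, along the tool's axes at that moment; what a row does not reach only later rows make up. A row lasts 1/10 s, in which the tool goes at most 50 mm and 8.59 degrees, less where a joint would pass 70% of its speed; a pose out of reach is approached as far as the arm can. A call with a gripper value outside its range is refused whole. OPENING is the gripper's target within -1 to 1 (shut at 1, half-way at 0, fully open at -1), set as the call begins (- or left out, the last holds). The fingers move at their own pace and stop on an object; the grip force is fixed at half the most. Time passes only in rows, so rows that repeat a pose let the fingers close. It gives the time, the measured TCP pose, the force, the opening and the grip force at its end, in the units of the state.
- bot.read_state(): the state, without advancing time (a new reading comes with each control period).
- viewer.grab_frame(name): name is "scene" or "top" or "wrist"; returns the picture (420x560x3 uint8, blue, green, red); there is no depth.
- viewer.camera_params(name): a dict with "vertical_fov" (degrees; the focal length in pixels is half the picture's height over the tangent of half this angle, whatever the lens; pixels are square), "cx", "cy" (the principal point, pixels), "rvec" (rotation vector, rad) and "tvec" (3), from world to camera coordinates, as OpenCV has them; the wrist camera has in their place "hand_eye" (4x4, takes a point from camera to tool coordinates, whose origin is the TCP and whose axes are the flange's). Camera axes: x right, y down, z forward; pixel columns grow to the right and rows downward; lengths in m; the calibration is good to about 2 mm. A picture is of the moment at which its call begins: read the wrist's pose just before it. camera_params takes no time and is no camera call.
- bot.close_job(): hands the job in; it is judged then, once.
Trained networks look in the newest picture that a camera, given by its name, has taken for a name from the list of things; names that differ only in an ending like _2 or _b are one class to them, and where a whole thing is asked for, a point or a joint stands for the part that bears it (a point fixed in the world has none). Each returns a list of dicts, best first, with "p" (0 to 1); they miss things now and then, are a little off and sometimes report something else, mostly with a low value. They report only what shows in the picture. A call takes as long as a camera call.
- viewer.look_for(target, camera): "xyz" ([x, y, z] in m, in the coordinates of the camera as it stood for that picture, good to about 4 mm: the middle of the surface that is visible of it).
The state is a dict: "time_s": time; "qpos": joint angles; "qvel": joint speeds; "effort": joint torques, N m; "eef_pos": TCP position; "ee_rot": TCP orientation; "wrist_force": force on the tool from outside, world axes, zero at the start; "wrist_torque": the same for the moment, N m; "width": finger opening in m; "gripper_force": force on a finger pad.
Only numpy, scipy, OpenCV 4.12 (cv2) and the standard library are available. Lean on these libraries where they do the work, as an engineer would, in place of code of your own. Each camera call takes 0.05 s, during which the arm holds its last target. There are 200 camera calls.

TASK

On the sloping front of the grey drive box a sheet-metal cover hangs by its two keyhole slots on two headed screws: slide it up the slope until the screw heads stand in the wide ends of the slots, lift it off without forcing it, and lay it down gently, flat and handle up, in the middle of the rubber mat. Then turn the pointer knob that was under the cover clockwise to the third dot after the long zero mark, so that it clicks home there, and let go. Leave the hand tools that lie about where they are.

Things in the scene. Friction and masses are not known exactly. Their poses are not given: they have to be found in the camera images.
- drive_box: fixed grey steel control box, 230 x 230 x 170 mm (depth x, width y, height); origin on the bench under it, 125 mm behind its front face, x towards its back, y to its left as one faces it, z up. Its front lip is 45 mm high; from there the front panel slopes up and back at 40 degrees to a flat top.
- panel: the box's sloping front panel, 195 mm up the slope, 230 mm wide; origin at its centre on the surface, on the knob's axis; x up the slope, y left as one faces it, z straight out of it (40 degrees from vertical; work the cover and knob with the tool along z). Printed scale round the knob, 37 mm radius: a long zero mark at its left (+y), then six dots clockwise, 25 degrees apart.
- screw_left (a point): centre of the top of the left headed screw, on the panel at x 8 mm, y +63 mm: shank 8 mm in diameter, head 16 mm in diameter from 9 to 15 mm above the panel, so the hung cover has 5 mm of play out from the panel. Slid flat on the panel under load it can bind; eased 2 to 3 mm out it runs free.
- screw_right (a point): the same on the right, at x 8 mm, y -63 mm.
- cover: loose aluminium sheet cover, about 0.32 kg, 140 mm along x (up the slope while it hangs), 170 mm along y, 41 mm high without handle; origin at the centre of its underside, z out through the handle. A hollow box (106 x 82 mm outside, 38 mm deep inside) over the knob, with a flat flange 4 mm thick all round, 44 mm wide left and right, where each side has a keyhole.
- hole_left (a point): centre of the wide hole (23 mm across) of the left side's keyhole, on the cover's underside at x 0, y +63 mm; from it a slot 10 mm wide runs up to x 24.5 mm. Hung, the screw stands in the slot's upper end, 20 mm above this point, so the cover must go 20 mm up the slope to centre the head in the hole (play 3.5 mm each way; it can go too far). Let go, it may slide back down.
- hole_right (a point): the same for the right side, at y -63 mm.
- cover_handle (a point): centre of the grip bar of the cover's handle, 64 mm above the cover's underside and over its centre; axes as the cover's. Bar: steel, 76 mm long along y (its feet stand at its two ends, 52 mm clear between them), 12 mm thick along x, 14 mm high along z, with 16 mm free between bar and cover. Pinch it across x.
- dial (a joint): angle of the pointer knob: 0 at the long zero mark (pointer to +y of the panel), growing clockwise as one faces the panel; a spring detent (click) every 0.436 rad (25 degrees), dots at 1 to 6 clicks, stops just beyond zero and the sixth. Third dot = 1.309. It starts at rest at zero or the first or second dot. A click takes about 0.1 N m.
- dial_grip (a point): point on the knob's axis, 24 mm out of the panel, at the height to grip. Knob: black bar grip 46 mm long, 12 mm thick, its top 34 mm out of the panel, above a hub of 32 mm diameter that reaches 4.5 mm out; axes turn with it: y is the pointer direction (white line), z out of the panel. Pinch it across its x.
- mat: fixed flat rubber mat, 200 x 280 x 3 mm (x, y, z), on the bench; origin at the centre of its underside.
- screwdriver: bystander: red-handled screwdriver, 205 mm long, loose on the bench in front of the work.
- pliers: bystander: pliers, 179 mm long, loose on the bench in front of the work.
- spanner: bystander: open-ended spanner, 189 mm long, loose on the bench in front of the work.
- tape_measure: bystander: yellow tape measure, 76 mm long, 60 mm high, at the left of the bench.
- hammer: bystander: hammer, 271 mm long, loose at the right.

How it is judged:
On the way, in this order (a step that is already met when the one before it is completed fails the run):
1. the cover is off its screws: lifted 30 mm out from the panel (z of cover_handle in the frame of panel above 0.094 m), for 0.1 s.
2. the cover lies flat, handle up, on the mat, released (horizontal distance between cover_handle and mat below 0.06 m and height (world z) of cover_handle below 0.073 m and angle between cover_handle's own z axis and vertical below 0.08 rad and contact force between the fingers and cover below 0.3 N), for 0.3 s.
At the end, for the whole second after the job is handed in: The cover lies at rest flat (within 4.5 degrees) and handle up on the mat, its centre within 60 mm of the mat's centre, and the knob rests at the third dot (1.309 rad, within 0.1 rad) (horizontal distance between cover_handle and mat below 0.06 m and height (world z) of cover_handle below 0.073 m and angle between cover_handle's own z axis and vertical below 0.08 rad and linear speed of cover below 0.02 m/s and value of joint dial between 1.21 and 1.41 rad); the robot touches nothing.
It fails at once if the cover is forced against the box (more than 80 N) (contact force between cover and drive_box above 80 N).
It fails at once if the cover is dropped or slammed on the mat (more than 80 N) (contact force between cover and mat above 80 N).
It fails at once if a hand tool that lies about is moved by more than 30 mm (distance of any of screwdriver, pliers, spanner, tape_measure, hammer from where it was at the start of the episode above 0.03 m).
It also fails if it takes over 51 s, if anything falls off the work surface, if the arm or the gripper's body presses on something with over 40 N, if the wrist force passes 120 N, or if a joint passes its speed limit or range.

## Working session

There is one attempt and no reset: what is moved stays moved. The work goes in short steps, Python scripts to look and compute and a shell command to move; the robot and the scene stay as the last step left them, time stands still between calls to the robot, and variables do not carry over. Pictures are saved under pics/ and viewed, at most 10 in all, crops included, and the job is handed in when it is done.

```bash
mkdir -p pics; ls; cat > h.py <<'E'
import numpy as np, cv2
from scipy.spatial.transform import Rotation as R
from workcell import bot, viewer
def cam(name):
    p=viewer.camera_params(name); f=210/np.tan(np.radians(p["vertical_fov"])/2)
    K=np.array([[f,0,p["cx"]],[0,f,p["cy"]],[0,0,1]])
    if "hand_eye" in p:
        s=bot.read_state(); T=np.eye(4);T[:3,:3]=R.from_quat(s["ee_rot"]).as_matrix();T[:3,3]=s["eef_pos"]
        W=T@np.array(p["hand_eye"])
    else:
        T=np.eye(4);T[:3,:3]=cv2.Rodrigues(np.array(p["rvec"],float))[0];T[:3,3]=np.ravel(p["tvec"]); W=np.linalg.inv(T)
    return K,W   # W: cam->world
def w2p(P,K,W):
    c=(np.linalg.inv(W)@np.append(P,1))[:3]; u=K@c; return u[:2]/u[2]
def p2w(px,K,W,z):
    d=W[:3,:3]@np.linalg.solve(K,[px[0],px[1],1]); o=W[:3,3]; return o+d*(z-o[2])/d[2]
def find(t,name,K,W,n=2):
    return [(round(r["p"],2),np.round((W@np.append(r["xyz"],1))[:3],4)) for r in viewer.look_for(t,name)[:n]]
E
python3 - <<'E'
from h import *
print(bot.read_state())
ims=[]
for n in("scene","top"):
    im=viewer.grab_frame(n);K,W=cam(n);cv2.imwrite(f"pics/{n}0.png",im)
    print(n,np.round(K,1).tolist(),np.round(W,3).tolist())
    for t in("drive_box","panel","cover","cover_handle","screw_left","screw_right","hole_left","hole_right","mat","tape_measure","hammer","pliers","spanner","screwdriver"):
        print(t,find(t,n,K,W))
E
```

```text
pics
{'time_s': 0.0, 'qpos': array([ 1.1310618 ,  0.32182097, -0.07008626,  1.45166163,  0.02263792,
        1.37078621, -0.05689851]), 'qvel': array([-0.00162602,  0.0005799 , -0.00148227,  0.00060691,  0.00111638,
        0.0011934 ,  0.00091965]), 'effort': array([-6.14733472e-04, -4.91293466e+01, -4.04393105e-01, -3.12529528e+01,
       -6.38757111e-02,  4.38136014e-02,  1.57384120e-04]), 'eef_pos': array([ 0.28469138, -0.58376865,  0.23846953]), 'ee_rot': array([ 9.74359539e-01,  2.24994658e-01, -2.77203056e-04, -9.03055416e-04]), 'wrist_force': array([ 0.645375  , -0.26298213, -0.31145103]), 'wrist_torque': array([-0.0439047 ,  0.03253595, -0.06870624]), 'gripper_force': 0.0, 'width': 0.08687067426743068}
scene [[537.0, 0.0, 273.7], [0.0, 537.0, 212.7], [0.0, 0.0, 1.0]] [[0.597, -0.531, 0.601, -0.601], [-0.802, -0.413, 0.431, -0.81], [0.019, -0.74, -0.672, 1.363], [0.0, 0.0, 0.0, 1.0]]
drive_box [(0.96, array([ 0.5542, -0.2959,  0.0613]))]
panel [(0.8, array([ 0.5679, -0.2775,  0.1024]))]
cover [(0.68, array([ 0.5453, -0.2318,  0.1189]))]
cover_handle [(0.73, array([ 0.5472, -0
[... 1044 characters left out ...]
 array([ 0.5573, -0.2099,  0.1294])), (0.67, array([0.3673, 0.2521, 0.0041]))]
screw_left [(0.71, array([ 0.6181, -0.2117,  0.1419]))]
screw_right [(0.92, array([ 0.6216, -0.2113,  0.1366])), (0.61, array([ 0.5636, -0.21  ,  0.1326]))]
hole_left [(0.88, array([ 0.5644, -0.2109,  0.1339]))]
hole_right [(0.73, array([ 0.563 , -0.2091,  0.1327]))]
mat [(0.7, array([0.5886, 0.1793, 0.0055]))]
tape_measure [(0.84, array([0.5575, 0.5088, 0.0493])), (0.49, array([ 0.6199, -0.209 ,  0.1372]))]
hammer [(0.57, array([ 0.6247, -0.5527,  0.0263]))]
pliers [(0.5, array([ 0.3596, -0.2273,  0.0121]))]
spanner [(0.59, array([0.3685, 0.251 , 0.0056]))]
screwdriver [(0.77, array([ 0.3369, -0.0106,  0.018 ]))]
```

View pics/scene0.png

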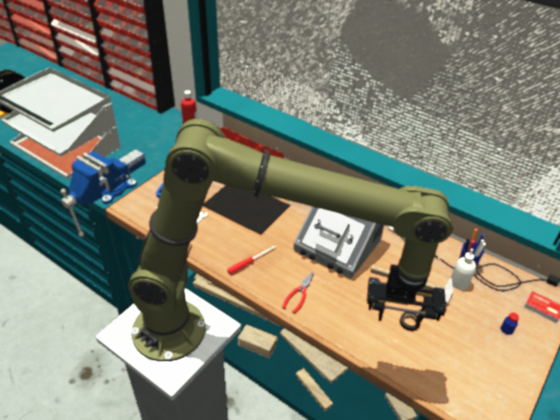

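View pics/top0.png

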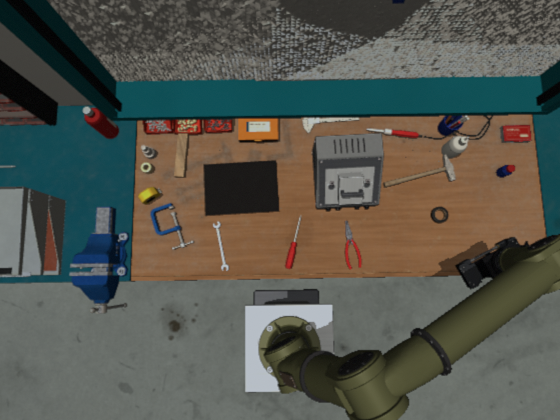

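The overview shows the box at top-view px (348,172), with the cover hanging on its front. The mat is at (241,187), and the pliers and screwdriver lie in front. I'll zoom in to fit the box and mat poses.

```bash
python3 - <<'E'
import cv2,numpy as np
t=cv2.imread("pics/top0.png");s=cv2.imread("pics/scene0.png")
a=cv2.resize(t[125:220,305:395],None,fx=5.5,fy=5.5,interpolation=cv2.INTER_CUBIC)
b=cv2.resize(s[190:285,285:395],(580,501),interpolation=cv2.INTER_CUBIC)
c=np.hstack([cv2.resize(a,(400,422)),cv2.resize(b,(400,345)) if 0 else cv2.copyMakeBorder(cv2.resize(b,(400,345)),0,77,0,0,cv2.BORDER_CONSTANT)])
cv2.imwrite("pics/c0.png",c);print(a.shape)
m=cv2.cvtColor(t,cv2.COLOR_BGR2GRAY)[140:230,190:295];_,k=cv2.threshold(m,45,255,cv2.THRESH_BINARY_INV)
cs,_=cv2.findContours(k,0,2);q=max(cs,key=cv2.contourArea);print(cv2.boxPoints(cv2.minAreaRect(q))+[190,140])
from h import *
K,W=cam("top")
for p in cv2.boxPoints(cv2.minAreaRect(q))+[190.,140.]: print(p2w(p,K,W,.003))
E
```

```text
(522, 495, 3)
[[202.23879242 164.44007492]
 [275.8170166  159.98078537]
 [278.87465668 210.43183899]
 [205.2964325  214.89112854]]
[0.68035786 0.32256661 0.003     ]
[0.69353392 0.04065494 0.003     ]
[0.49756335 0.03184556 0.003     ]
[0.48502444 0.30822821 0.003     ]
```

View pics/c0.png

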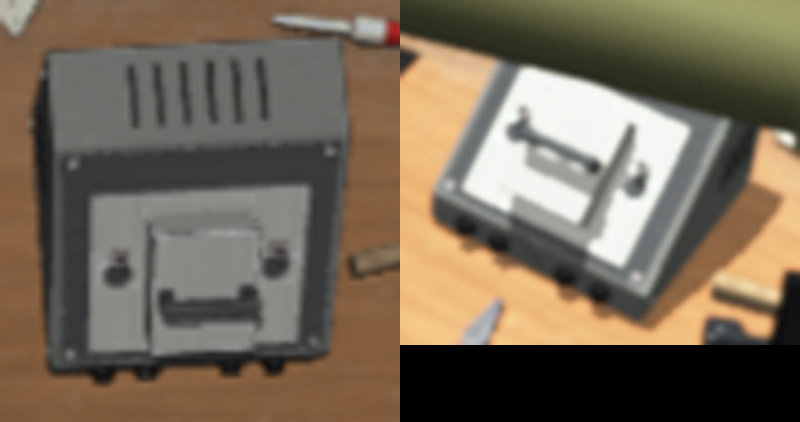

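Crop: the left half shows the box's top corners at about (47,50) and (343,38), its lip corners at (53,368) and (330,355), and the screws at (118,268) and (275,260). The cover hangs with the handle at (210,308). Next I fit the pose.

```bash
cat > fit.py <<'E'
from h import *
from scipy.optimize import least_squares
Kt,Wt=cam("top");Ks,Ws=cam("scene")
L=lambda u,v:(305+u/4.444,125+v/4.444)
S=lambda u,v:(285+(u-400)/3.636,190+v/3.636)
obs=[(L(47,50),(.105,.115,.17),0),(L(343,38),(.105,-.115,.17),0),(L(50,157),(.0244,.115,.17),0),(L(347,140),(.0244,-.115,.17),0),(L(53,368),(-.125,.115,.045),0),(L(330,355),(-.125,-.115,.045),0),(S(435,192),(-.125,.115,.045),1),(S(640,297),(-.125,-.115,.045),1)]
c,s=np.cos(np.radians(40)),np.sin(np.radians(40))
P=np.array([[c,0,-s,-.125+.0975*c],[0,1,0,0],[s,0,c,.045+.0975*s],[0,0,0,1]])
for x,y in((.008,.063),(.008,-.063)):
    q=(P@[x,y,.015,1])[:3]; obs.append((L(118,262) if y>0 else L(276,256),q,0))
def T(v):
    M=np.eye(4);M[:3,:3]=R.from_euler('z',v[2]).as_matrix();M[:2,3]=v[:2];return M
def res(v):
    return np.concatenate([w2p((T(v)@np.append(p,1))[:3],*((Ks,Ws) if k else (Kt,Wt)))-o for o,p,k in obs])
r=least_squares(res,[.64,-.2,0],loss='soft_l1');B=T(r.x);print(r.x,np.degrees(r.x[2]));print(np.round(res(r.x).reshape(-1,2),1))
PW=B@P;print("panel",np.round(PW,4))
H=(PW@[-.012,0,.064,1])[:3];print("handle",H,"px",w2p(H,Kt,Wt))
np.save("panel.npy",PW)
E
python3 fit.py
```

```text
[ 0.62519888 -0.21614396  0.03429885] 1.965179382309564
[[-0.3  0.5]
 [-0.3 -0. ]
 [ 0.5 -0.9]
 [ 0.9 -0.3]
 [-0.6  0.6]
 [-0.2  0.4]
 [-2.1 -0.6]
 [ 0.4 -0.2]
 [ 0.3  0.1]
 [ 0.8 -0.4]]
panel [[ 0.7656 -0.0343 -0.6424  0.5749]
 [ 0.0263  0.9994 -0.022  -0.2179]
 [ 0.6428  0.      0.766   0.1077]
 [ 0.      0.      0.      1.    ]]
handle [ 0.52461646 -0.21959518  0.14898518] px [352.15652489 194.95283396]
```

```bash
cat >> h.py <<'E'
def rel(pos,Rm,s=None):
    s=s or bot.read_state(); R0=R.from_quat(s["ee_rot"])
    d=R0.inv().apply(np.array(pos)-s["eef_pos"])*100; w=np.degrees((R0.inv()*R.from_matrix(Rm)).as_rotvec())
    return np.round(np.r_[d,w],2).tolist()
def prel(P,x,y,z,phi=0):
    "tool at panel coords, tool y = panel x, turned by phi deg clockwise as faced"
    Rt=np.c_[P[:3,1],P[:3,0],-P[:3,2]]@R.from_euler('z',phi,degrees=True).as_matrix()
    return rel((P@[x,y,z,1])[:3],Rt)
E
python3 - <<'E'
from h import *
P=np.load("panel.npy");print(prel(P,-.012,0,.064+.13)); print(viewer.camera_params("wrist"))
E
```

```text
[29.9, -25.67, -0.9, -35.41, 22.99, -63.14]
{'vertical_fov': 59.232104811106915, 'cx': 278.01136622234463, 'cy': 209.9958438330409, 'hand_eye': array([[ 3.21856243e-04, -9.52550696e-01, -3.04379809e-01,
         8.47718634e-02],
       [ 9.99999409e-01, -9.56044748e-06,  1.08733514e-03,
        -2.70905991e-04],
       [-1.03865185e-03, -3.04379979e-01,  9.52550130e-01,
        -1.45698616e-01],
       [ 0.00000000e+00,  0.00000000e+00,  0.00000000e+00,
         1.00000000e+00]])}
```

```bash
python3 -m pendant '[4,-3.5,-2,-4,2.5,-7, 8,-7,-3,-8,5,-14, 12,-10.5,-3,-12,8,-21, 16,-14,-2,-16,10.5,-28, 20,-17,-2,-20,13,-35, 24,-20.5,-2,-24,15.5,-43, 27,-23,-1,-28,18,-50, 29.9,-25.7,-0.9,-32,21,-57]' -1
python3 - <<'E'
from h import *
P=np.load("panel.npy");print(prel(P,-.012,0,.064+.11))
E
```

```text
time_s: 2.3
eef_pos: [0.4576, -0.2278, 0.2344]
ee_rot: [0.7, 0.645, 0.231, 0.201]
wrist_force: [0.4, 2.1, 0.7]
width: 0.0873
gripper_force: 0.0
[0.55, -0.41, -0.11, -4.39, 0.46, -6.6]
```

```bash
python3 -m pendant '[0.5,-0.4,-0.1,-4.4,0.5,-6.6, 0.5,-0.4,-0.1,-4.4,0.5,-6.6, 0.5,-0.4,-0.1,-4.4,0.5,-6.6]' -1
python3 - <<'E'
from h import *
P=np.load("panel.npy");K,W=cam("wrist");im=viewer.grab_frame("wrist");print(prel(P,-.012,0,.064+.11))
for t in("cover_handle","cover"):print(t,find(t,"wrist",K,W))
for i,q in enumerate([(-.012,0,.071),(-.012,.038,.071),(-.012,-.038,.071),(.008,.063,.015),(.008,-.063,.015),(-.082,.085,.004),(-.082,-.085,.004),(.058,.085,.004),(.058,-.085,.004),(.0975,.115,0),(.0975,-.115,0),(-.0975,-.115,0),(-.0975,.115,0)]):
    u=w2p((P@[*q,1])[:3],K,W);cv2.circle(im,tuple(int(round(a)) for a in u),3,(0,0,255),1);print(q,np.round(u))
cv2.imwrite("pics/w1.png",im)
E
```

```text
time_s: 2.6
eef_pos: [0.4555, -0.2385, 0.2308]
ee_rot: [0.661, 0.669, 0.243, 0.237]
wrist_force: [0.3, -0.7, 0.6]
width: 0.0872
gripper_force: 0.0
[1.72, -0.04, -0.21, -0.3, 0.61, -1.05]
cover_handle [(0.63, array([ 0.5518, -0.2025,  0.1246]))]
cover [(0.81, array([ 0.5527, -0.2089,  0.1223]))]
(-0.012, 0, 0.071) [278. 194.]
(-0.012, 0.038, 0.071) [277. 138.]
(-0.012, -0.038, 0.071) [279. 245.]
(0.008, 0.063, 0.015) [303.  96.]
(0.008, -0.063, 0.015) [303. 245.]
(-0.082, 0.085, 0.004) [188.  69.]
(-0.082, -0.085, 0.004) [206. 263.]
(0.058, 0.085, 0.004) [366.  65.]
(0.058, -0.085, 0.004) [356. 261.]
(0.0975, 0.115, 0) [419.  23.]
(0.0975, -0.115, 0) [394. 287.]
(-0.0975, -0.115, 0) [193. 289.]
(-0.0975, 0.115, 0) [166.  28.]
```

View pics/w1.png

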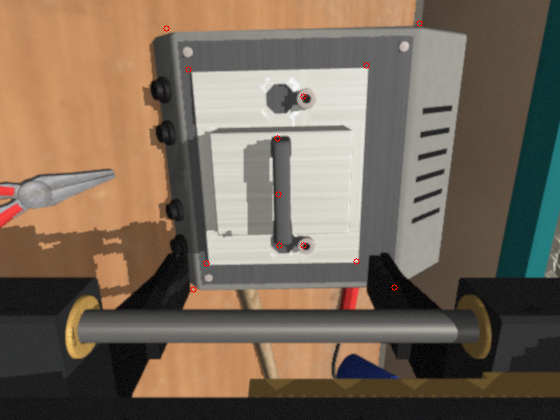

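The wrist view shows the handle bar at px (283,136)–(283,250) and the screws at (306,98) and (306,246). My prediction is only about 3 px off. I'll add these points to the fit.

```bash
cat > fit2.py <<'E'
import re
src=open("fit.py").read().split("r=least_squares")[0]; exec(src)
Kw,Ww=cam("wrist")
wo=[((306,98),(.008,.063,.015)),((306,246),(.008,-.063,.015)),((172,36),(-.0975,.115,0)),((418,29),(.0975,.115,0)),((192,290),(-.0975,-.115,0)),((191,72),(-.082,.085,.004)),((366,66),(.058,.085,.004)),((358,263),(.058,-.085,.004)),((282,136),(-.012,.038,.071)),((283,250),(-.012,-.038,.071))]
def resw(v):
    M=T(v)@P;return np.concatenate([w2p((M@[*q,1])[:3],Kw,Ww)-o for o,q in wo])
f=lambda v:np.r_[res(v)*1.0,resw(v)*.6]
r=least_squares(f,[.625,-.216,.034],loss='soft_l1');rw=least_squares(resw,[.625,-.216,.034],loss='soft_l1')
print(r.x,rw.x);print(np.round(resw(r.x).reshape(-1,2),1).tolist());print(np.round(res(r.x).reshape(-1,2),1).tolist())
PW=T(r.x)@P;np.save("panel.npy",PW);print(prel(PW,-.012,0,.064+.11),prel(PW,-.012,0,.062))
E
python3 fit2.py
```

```text
[ 0.62882285 -0.21888966  0.03301958] [ 0.63019482 -0.21956477  0.0340016 ]
[[-1.4, 0.7], [-2.5, -0.3], [-2.7, -5.0], [0.8, -2.3], [2.5, -0.4], [0.3, -0.7], [0.8, 2.4], [-2.1, -1.1], [-2.4, 4.7], [-1.9, -4.3]]
[[0.5, -0.6], [0.5, -1.0], [1.3, -2.0], [1.7, -1.3], [0.1, -0.4], [0.4, -0.5], [-0.9, -0.9], [1.6, -0.5], [1.1, -1.0], [1.5, -1.4]]
[1.47, 0.2, 0.02, -0.26, 0.56, -0.91] [1.58, 0.25, 11.22, -0.26, 0.56, -0.91]
```

```bash
python3 -m pendant '[1.5,0.2,0,-0.3,0.6,-0.9, 1.5,0.2,2,-0.3,0.6,-0.9, 1.5,0.2,4,-0.3,0.6,-0.9, 1.5,0.2,5,-0.3,0.6,-0.9, 1.5,0.2,5,-0.3,0.6,-0.9, 1.5,0.2,5,-0.3,0.6,-0.9]' -1
python3 - <<'E'
from h import *
P=np.load("panel.npy");K,W=cam("wrist");print(bot.read_state()["qvel"].round(3));im=viewer.grab_frame("wrist");print(prel(P,-.012,0,.064))
for i,q in enumerate([(-.012,.038,.071),(-.012,-.038,.071),(.008,.063,.015),(.008,-.063,.015)]):
    u=w2p((P@[*q,1])[:3],K,W);cv2.circle(im,tuple(int(round(a)) for a in u),3,(0,0,255),1)
cv2.imwrite("pics/w2.png",im)
E
```

```text
time_s: 3.35
eef_pos: [0.4893, -0.2217, 0.1933]
ee_rot: [0.652, 0.677, 0.246, 0.237]
wrist_force: [0.9, -0.7, 0.3]
width: 0.0869
gripper_force: 0.0
[ 0.008 -0.015  0.003 -0.002 -0.    -0.002  0.003]
[-0.17, 0.12, 5.93, -0.04, -0.16, 0.16]
```

View pics/w2.png

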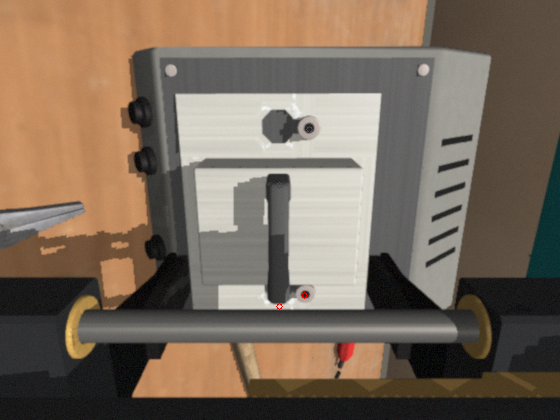

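The screws match the prediction to within 1 px, at (309,128) and (305,294). The bar is centred at u≈278. Now I descend and close.

```bash
python3 -m pendant '[-0.1,0.1,1.5,0,0,0, -0.1,0.1,3,0,0,0, -0.1,0.1,4.2,0,0,0, -0.1,0.1,5.2,0,0,0, -0.1,0.1,5.9,0,0,0, -0.1,0.1,5.9,0,0,0]' -1
python3 -c "
from h import *
P=np.load('panel.npy');print(prel(P,-.012,0,.064))"
python3 -m pendant '[0,0,0,0,0,0, 0,0,0,0,0,0, 0,0,0,0,0,0, 0,0,0,0,0,0, 0,0,0,0,0,0, 0,0,0,0,0,0, 0,0,0,0,0,0, 0,0,0,0,0,0]' 1
python3 -c "
from h import *
P=np.load('panel.npy');print(prel(P,-.012,0,.064),prel(P,.008,0,.067))"
```

```text
time_s: 4.0
eef_pos: [0.5279, -0.2207, 0.1476]
ee_rot: [0.652, 0.677, 0.246, 0.236]
wrist_force: [-0.5, 0.8, 0.2]
width: 0.0874
gripper_force: 0.0
[-0.15, 0.11, -0.09, -0.13, -0.25, 0.15]
time_s: 4.8
eef_pos: [0.5278, -0.2211, 0.1484]
ee_rot: [0.652, 0.677, 0.246, 0.237]
wrist_force: [0.1, -0.2, -0.1]
width: 0.0312
gripper_force: 0.0
[-0.11, 0.07, -0.02, -0.08, -0.18, 0.17] [-0.11, 2.07, -0.32, -0.08, -0.18, 0.17]
```

```bash
python3 -m pendant '[0,0,0,0,0,0, 0,0,0,0,0,0, 0,0,0,0,0,0, 0,0,0,0,0,0, 0,0,0,0,0,0]' 1
python3 -c "
from h import *
P=np.load('panel.npy');print(prel(P,-.012,0,.064),bot.read_state()['wrist_force'])"
```

```text
time_s: 5.3
eef_pos: [0.5275, -0.2211, 0.1481]
ee_rot: [0.652, 0.677, 0.246, 0.236]
wrist_force: [-1.4, -0.4, 0.1]
width: 0.0114
gripper_force: 30.0
[-0.11, 0.11, -0.02, -0.11, -0.19, 0.16] [-1.43319239 -0.36867091  0.13237961]
```

```bash
python3 -m pendant '[0,0,-0.1,0,0,0, 0,0,-0.2,0,0,0, 0,0,-0.25,0,0,0, 0,0,-0.25,0,0,0]' 1
python3 -m pendant '[0,0.3,0,0,0,0, 0,0.6,0,0,0,0, 0,1,0,0,0,0, 0,1.3,0,0,0,0, 0,1.6,0,0,0,0, 0,1.9,0,0,0,0, 0,2,0,0,0,0, 0,2,0,0,0,0]' 1
python3 - <<'E'
from h import *
P=np.load("panel.npy");K,W=cam("wrist");im=viewer.grab_frame("wrist");print(prel(P,.008,0,.0665),bot.read_state()["wrist_force"])
cv2.imwrite("pics/w3.png",im)
E
```

```text
time_s: 5.7
eef_pos: [0.526, -0.2208, 0.15]
ee_rot: [0.652, 0.677, 0.246, 0.236]
wrist_force: [1.0, 0.2, -3.1]
width: 0.0112
gripper_force: 30.0
time_s: 6.5
eef_pos: [0.5416, -0.2206, 0.1633]
ee_rot: [0.652, 0.677, 0.246, 0.237]
wrist_force: [0.2, 0.2, -4.8]
width: 0.0119
gripper_force: 30.0
[-0.12, 0.08, -0.02, -0.09, -0.18, 0.17] [-0.12287532  0.60296059 -4.24672291]
```

View pics/w3.png

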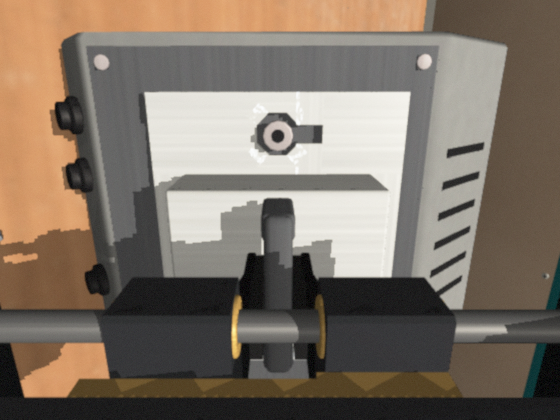

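The left screw head stands at (278,135), in the middle of its wide hole. I lift slowly and watch the force.

```bash
python3 -m pendant '[0,0,-0.3,0,0,0, 0,0,-0.6,0,0,0, 0,0,-0.9,0,0,0, 0,0,-1.2,0,0,0, 0,0,-1.5,0,0,0]' 1
python3 -m pendant '[0,0,-1,0,0,0, 0,0,-2,0,0,0, 0,0,-3.5,0,0,0, 0,0,-5,0,0,0, 0,0,-7,0,0,0, 0,0,-9,0,0,0, 0,0,-9,0,0,0]' 1
python3 - <<'E'
from h import *
K,W=cam("wrist");viewer.grab_frame("wrist");s=bot.read_state();print(s["eef_pos"],s["qpos"].round(2))
P=np.load("panel.npy")
m=np.mean([[0.68035786,0.32256661],[0.69353392,0.04065494],[0.49756335,0.03184556],[0.48502444,0.30822821]],0);print("mat",m)
# tool vertical, tool y along world heading h
for yaw in (2.6,1.9,0):
    a=np.radians(yaw);y=np.array([np.cos(a),np.sin(a),0]);z=np.array([0,0,-1.]);Rt=np.c_[np.cross(y,z),y,z]
    print(rel([*m,.067+.12],Rt))
E
```

```text
time_s: 7.05
eef_pos: [0.5317, -0.2211, 0.175]
ee_rot: [0.652, 0.677, 0.246, 0.237]
wrist_force: [-0.3, -0.1, -4.3]
width: 0.0118
gripper_force: 30.0
time_s: 7.75
eef_pos: [0.4735, -0.2247, 0.2444]
ee_rot: [0.653, 0.676, 0.246, 0.237]
wrist_force: [0.4, 0.6, -4.1]
width: 0.0115
gripper_force: 30.0
[ 0.47390632 -0.2240483   0.24409696] [ 0.89 -0.3  -0.18  2.23 -0.74  0.79  1.16]
mat [0.58911989 0.17582383]
[39.55, 6.27, 12.68, 39.95, 0.21, -0.52]
[39.55, 6.27, 12.68, 39.95, -0.04, 0.15]
[39.55, 6.27, 12.68, 39.94, -0.7, 1.97]
```

```bash
python3 -m pendant '[3,0,0,0,0,0, 7,0,0,2,0,0, 11,0,0,6,0,0, 15,0.5,0,12,0,0, 19.5,1,1,18,0,0, 24,2,2,24,0,0, 28,3,3.5,30,0,0, 32,4,5,35,0,0]' 1
python3 -m pendant '[2,0,0,2,0,0, 4.5,1,0.5,5,0,0, 6.5,2,1,5,0,0, 7,3,1.5,5,0,0, 7,4,2,5,0,0, 7,4,2,5,0,0]' 1
python3 - <<'E'
from h import *
viewer.grab_frame("wrist");s=bot.read_state();print(s["eef_pos"],s["qpos"].round(2))
m=[.589,.176]
a=np.radians(2);y=np.array([np.cos(a),np.sin(a),0]);z=np.array([0,0,-1.]);Rt=np.c_[np.cross(y,z),y,z]
print(rel([*m,.067],Rt))
E
```

```text
time_s: 8.6
eef_pos: [0.5171, 0.0748, 0.2359]
ee_rot: [0.693, 0.72, 0.032, 0.031]
wrist_force: [1.8, 0.6, -4.6]
width: 0.0118
gripper_force: 30.0
time_s: 9.2
eef_pos: [0.5562, 0.1411, 0.2163]
ee_rot: [0.695, 0.719, -0.001, -0.0]
wrist_force: [0.5, 0.8, -4.5]
width: 0.0117
gripper_force: 30.0
[0.55552351 0.14100874 0.21656949] [ 0.25  0.22 -0.63  1.66  0.14  1.3  -0.36]
[3.38, 3.5, 14.95, -0.12, 0.02, -0.0]
```

```bash
python3 -m pendant '[1,1,2,0,0,0, 2.3,2.4,5,0,0,0, 3.4,3.5,8,0,0,0, 3.4,3.5,10.5,0,0,0, 3.4,3.5,12.5,0,0,0, 3.4,3.5,13.5,0,0,0, 3.4,3.5,13.8,0,0,0, 3.4,3.5,13.8,0,0,0]' 1
python3 -m pendant '[0,0,0.2,0,0,0, 0,0,0.4,0,0,0, 0,0,0.6,0,0,0, 0,0,0.8,0,0,0, 0,0,0.9,0,0,0, 0,0,0.9,0,0,0]' 1
python3 - <<'E'
from h import *
im=viewer.grab_frame("top");K,W=cam("top");print(w2p([.589,.176,.003],K,W))
cv2.imwrite("pics/t2.png",cv2.resize(im[130:240,170:300],None,fx=4,fy=4))
E
```

```text
time_s: 10.05
eef_pos: [0.5891, 0.1776, 0.0796]
ee_rot: [0.694, 0.72, -0.0, -0.0]
wrist_force: [-0.1, 0.5, -4.0]
width: 0.0118
gripper_force: 30.0
time_s: 10.65
eef_pos: [0.5886, 0.1782, 0.0697]
ee_rot: [0.694, 0.72, -0.001, -0.001]
wrist_force: [-0.2, -0.0, -3.7]
width: 0.0119
gripper_force: 30.0
[240.53095933 187.21460669]
```

Not yet in contact, so I continue down in small steps.

```bash
python3 -m pendant '[0,0,0.1,0,0,0, 0,0,0.15,0,0,0, 0,0,0.2,0,0,0, 0,0,0.2,0,0,0]' 1; python3 -m pendant '[0,0,0.05,0,0,0, 0,0,0.1,0,0,0, 0,0,0.1,0,0,0]' 1
```

```text
time_s: 11.1
eef_pos: [0.5886, 0.1782, 0.0678]
ee_rot: [0.694, 0.72, -0.0, -0.001]
wrist_force: [0.2, -0.1, -4.7]
width: 0.0119
gripper_force: 30.0
time_s: 11.4
eef_pos: [0.5887, 0.1783, 0.0669]
ee_rot: [0.694, 0.72, -0.0, -0.001]
wrist_force: [0.1, -0.8, -3.8]
width: 0.0118
gripper_force: 30.0
```

```bash
python3 -m pendant '[0,0,0.05,0,0,0, 0,0,0.1,0,0,0, 0,0,0.1,0,0,0]' 1; python3 -m pendant '[0,0,0.05,0,0,0, 0,0,0.1,0,0,0, 0,0,0.1,0,0,0]' 1
```

```text
time_s: 11.7
eef_pos: [0.5889, 0.1785, 0.0663]
ee_rot: [0.694, 0.72, -0.0, -0.001]
wrist_force: [0.3, 0.4, -2.3]
width: 0.0117
gripper_force: 30.0
time_s: 12.0
eef_pos: [0.5889, 0.1785, 0.0662]
ee_rot: [0.694, 0.72, -0.0, -0.0]
wrist_force: [-1.8, -0.7, 5.9]
width: 0.0113
gripper_force: 30.0
```

It is resting on the mat now, so I release and back off.

```bash
python3 -m pendant '[0,0,-0.1,0,0,0, 0,0,-0.1,0,0,0, 0,0,-0.1,0,0,0, 0,0,-0.1,0,0,0, 0,0,-0.1,0,0,0, 0,0,-0.1,0,0,0, 0,0,-0.1,0,0,0, 0,0,-0.1,0,0,0]' -1
python3 -m pendant '[0,0,-1,0,0,0, 0,0,-3,0,0,0, 0,0,-6,0,0,0, 0,0,-10,0,0,0, 0,0,-14,0,0,0, 0,0,-17,0,0,0, 0,0,-17,0,0,0]' -1
python3 - <<'E'
from h import *
im=viewer.grab_frame("wrist");K,W=cam("wrist")
for q in ([.589,.178,.067],[.589,.178,.003]):
    u=w2p(q,K,W);cv2.circle(im,tuple(int(round(a)) for a in u),4,(0,0,255),1)
a=viewer.grab_frame("top");im[:200,:240]=cv2.resize(a[130:230,170:290],(240,200));cv2.imwrite("pics/w4.png",im)
P=np.load("panel.npy");print(prel(P,0,0,.024+.12))
E
```

```text
time_s: 12.8
eef_pos: [0.5887, 0.1783, 0.0659]
ee_rot: [0.694, 0.72, -0.0, -0.001]
wrist_force: [0.4, -0.1, -0.1]
width: 0.0675
gripper_force: 0.0
time_s: 13.5
eef_pos: [0.5913, 0.1797, 0.2424]
ee_rot: [0.694, 0.72, 0.004, 0.002]
wrist_force: [1.3, 0.3, -0.4]
width: 0.0868
gripper_force: 0.0
[-39.79, -11.82, 1.89, -39.95, -0.13, 0.23]
```

View pics/w4.png

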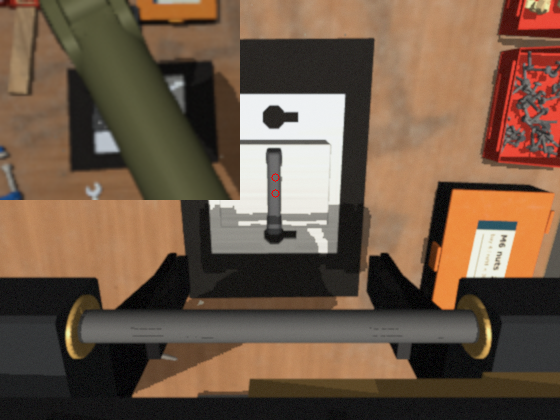

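The cover lies flat and centred on the mat, with its bar at (275,190) in the wrist view. I move back to the knob.

```bash
python3 -m pendant '[-4,-2,0,-2,0,0, -8,-4,0,-8,0,0, -12,-6,0,-14,0,0, -16,-8,0,-20,0,0, -20,-10,0,-26,0,0, -25,-11.8,0.5,-32,0,0, -30,-11.8,1.2,-38,0,0, -35,-11.8,1.9,-40,0,0]' -1
python3 -m pendant '[-3,0,0,0,0,0, -4.8,0,0,0,0,0, -4.8,0,0,0,0,0, -4.8,0,0,0,0,0]' -1
python3 - <<'E'
from h import *
P=np.load("panel.npy");K,W=cam("wrist");im=viewer.grab_frame("wrist");print(prel(P,0,0,.024+.11),bot.read_state()["qpos"].round(2))
d=[(0,0,.034)]+[(.037*np.sin(np.radians(25*k)),.037*np.cos(np.radians(25*k)),0) for k in range(7)]
for q in d+[(.008,.063,.015),(.008,-.063,.015)]:
    u=w2p((P@[*q,1])[:3],K,W);print(np.round(u));cv2.circle(im,tuple(int(round(a)) for a in u),3,(0,0,255),1)
print(find("dial","wrist",K,W),find("dial_grip","wrist",K,W),P[:3,3])
cv2.imwrite("pics/w5.png",cv2.resize(im[60:300,120:440],(800,600)))
E
```

```text
time_s: 14.4
eef_pos: [0.5159, -0.0761, 0.2042]
ee_rot: [0.655, 0.695, 0.227, 0.191]
wrist_force: [-0.7, 2.0, 0.4]
width: 0.0871
gripper_force: 0.0
time_s: 14.8
eef_pos: [0.5185, -0.1273, 0.2026]
ee_rot: [0.659, 0.692, 0.223, 0.191]
wrist_force: [-0.0, 0.8, -0.0]
width: 0.087
gripper_force: 0.0
[-9.46, -2.08, -2.64, -5.86, -2.25, 0.22] [ 0.48 -0.25 -0.11  2.24 -0.47  0.66  0.72]
[263. 361.]
[269. 291.]
[289. 296.]
[305. 308.]
[314. 325.]
[314. 343.]
[306. 358.]
[291. 368.]
[277. 269.]
[276. 413.]
[(0.65, array([ 0.5535, -0.2237,  0.1338]))] [(0.7, array([ 0.5526, -0.2235,  0.1375]))] [ 0.57853961 -0.22055059  0.10767179]
```

View pics/w5.png

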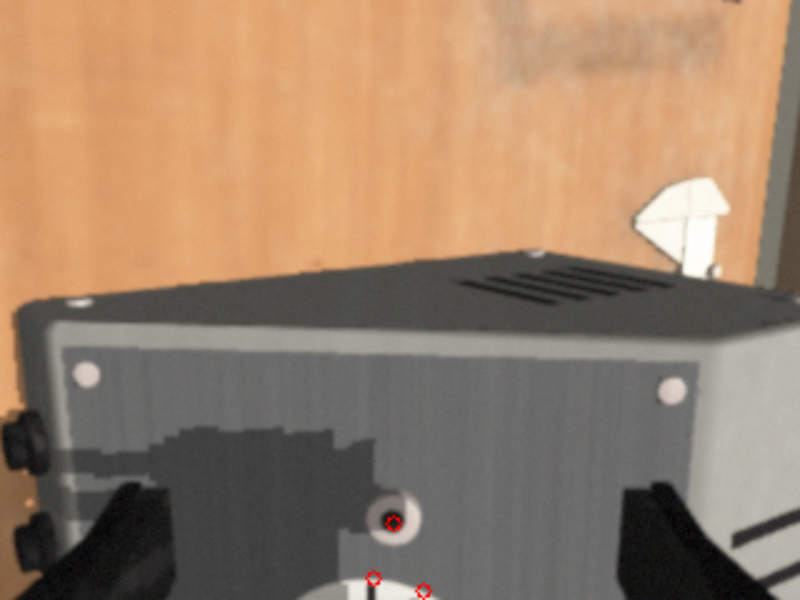

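The arm has not arrived yet: the screw is at crop px (393,520), where predicted, and the zero mark at (372,590). I continue.

```bash
python3 -m pendant '[-3,-0.7,-2.6,-2,-1,0, -6,-1.4,-2.6,-4,-2,0, -9.5,-2.1,-2.6,-5.9,-2.2,0.2, -9.5,-2.1,-2.6,-5.9,-2.2,0.2, -9.5,-2.1,-2.6,-5.9,-2.2,0.2]' -1
python3 - <<'E'
from h import *
P=np.load("panel.npy");K,W=cam("wrist");im=viewer.grab_frame("wrist");print(prel(P,0,0,.024+.11),bot.read_state()["qpos"].round(2))
cv2.imwrite("pics/raw6.png",im)
d=[(0,0,.034)]+[(.037*np.sin(np.radians(25*k)),.037*np.cos(np.radians(25*k)),0) for k in range(7)]
for q in d+[(.008,.063,.015),(.008,-.063,.015)]:
    u=w2p((P@[*q,1])[:3],K,W);print(np.round(u).tolist(),end=' ');cv2.circle(im,tuple(int(round(a)) for a in u),2,(0,0,255),1)
print(find("dial","wrist",K,W),find("dial_grip","wrist",K,W))
cv2.imwrite("pics/w6.png",cv2.resize(im[60:300,120:440],(800,600)))
E
```

```text
time_s: 15.45
eef_pos: [0.4928, -0.2243, 0.2107]
ee_rot: [0.653, 0.675, 0.247, 0.238]
wrist_force: [0.9, 0.8, -0.4]
width: 0.0867
gripper_force: 0.0
[0.01, -0.09, -0.01, 0.11, -0.06, 0.06] [ 0.48 -0.25  0.14  2.26 -0.65  0.65  1.1 ]
[276.0, 217.0] [276.0, 156.0] [297.0, 161.0] [313.0, 174.0] [322.0, 191.0] [322.0, 211.0] [314.0, 228.0] [299.0, 241.0] [287.0, 123.0] [286.0, 284.0] [(0.84, array([ 0.5598, -0.2173,  0.1329]))] [(0.95, array([ 0.563 , -0.2132,  0.1322]))]
```

View pics/w6.png

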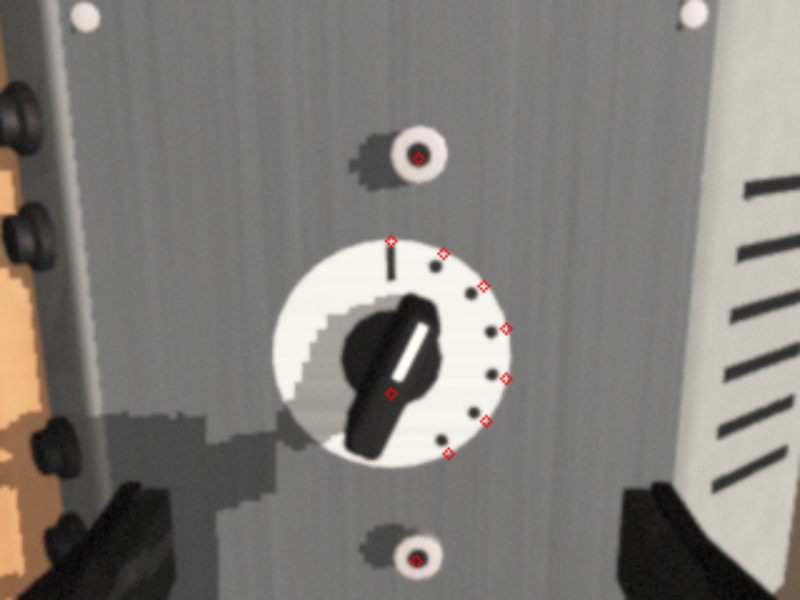

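The screws match at (419,157) and (417,560). The pointer lies along the first dot, about 26° from the zero mark, so I must turn it +50°. At 75° fully open fingers would reach the screws, so I use a half opening.

```bash
python3 -m pendant '[0,0,1,0,0,8, 0,0,2.5,0,0,16, 0,0,4,0,0,25, 0,0,5.5,0,0,25, 0,0,6,0,0,25, 0,0,6,0,0,25, 0,0,6,0,0,25]' 0
python3 - <<'E'
from h import *
P=np.load("panel.npy");K,W=cam("wrist");im=viewer.grab_frame("wrist");print(prel(P,0,0.001,.026,25),bot.read_state()["qpos"].round(2))
cv2.imwrite("pics/raw7.png",im)
for q in [(0,0,.034),(.023*np.sin(.436),.023*np.cos(.436),.034),(-.023*np.sin(.436),-.023*np.cos(.436),.034)]:
    print(w2p((P@[*q,1])[:3],K,W).round())
print(find("dial","wrist",K,W),find("dial_grip","wrist",K,W))
E
```

```text
time_s: 16.3
eef_pos: [0.5318, -0.2233, 0.1657]
ee_rot: [0.783, 0.518, 0.293, 0.18]
wrist_force: [0.2, 0.6, 0.5]
width: 0.0454
gripper_force: 0.0
[0.15, -0.26, 4.87, 0.2, -0.05, 0.06] [ 0.49 -0.11  0.09  2.25 -0.79  0.53  0.78]
[273. 254.]
[273. 214.]
[273. 291.]
[(0.66, array([ 0.559 , -0.2167,  0.1378]))] [(0.84, array([ 0.5595, -0.2178,  0.1325]))]
```

```bash
python3 - <<'E'
import cv2
g=cv2.cvtColor(cv2.imread("pics/raw7.png"),cv2.COLOR_BGR2GRAY)
for r in(195,205,215,225,235,245,260,275): print(r,g[r,215:335:4].tolist())
E
```

```text
195 [123, 121, 118, 222, 248, 246, 244, 246, 247, 236, 46, 243, 245, 247, 248, 247, 247, 247, 246, 247, 246, 245, 246, 247, 247, 246, 234, 126, 124, 125]
205 [123, 139, 247, 246, 247, 244, 245, 245, 247, 247, 236, 169, 101, 31, 32, 30, 36, 201, 247, 246, 246, 246, 247, 248, 247, 247, 246, 246, 160, 125]
215 [135, 245, 246, 247, 246, 245, 245, 244, 174, 164, 115, 31, 33, 44, 70, 70, 49, 45, 50, 186, 246, 246, 246, 246, 248, 248, 247, 213, 247, 137]
225 [228, 244, 244, 245, 245, 223, 166, 168, 167, 32, 31, 29, 26, 47, 252, 240, 52, 43, 46, 45, 49, 247, 247, 246, 246, 250, 248, 246, 244, 231]
235 [218, 247, 247, 246, 245, 225, 168, 169, 164, 32, 30, 31, 26, 40, 252, 239, 49, 39, 47, 47, 46, 239, 244, 245, 245, 245, 244, 242, 246, 225]
245 [119, 247, 248, 247, 247, 238, 167, 171, 173, 157, 31, 27, 26, 39, 244, 236, 50, 44, 46, 43, 229, 244, 243, 246, 246, 248, 248, 246, 243, 122]
260 [25, 33, 39, 36, 202, 240, 170, 166, 164, 164, 163, 163, 58, 43, 47, 50, 47, 101, 247, 245, 244, 242, 246, 247, 221, 81, 244, 128, 33, 44]
275 [37, 43, 42, 46, 68, 121, 75, 147, 170, 170, 162, 162, 75, 42, 46, 45, 42, 121, 246, 246, 244, 245, 238, 134, 121, 120, 120, 113, 28, 35]
```

The knob bar is at columns 264–282 and the white line is vertical at 273, as predicted. I descend and pinch it.

```bash
python3 -m pendant '[0.1,-0.2,1,0,0,0, 0.1,-0.2,2.2,0,0,0, 0.1,-0.2,3.4,0,0,0, 0.1,-0.2,4.4,0,0,0, 0.1,-0.2,4.8,0,0,0, 0.1,-0.2,4.8,0,0,0]' 0
python3 -c "
from h import *
P=np.load('panel.npy');print(prel(P,0,0.001,.026,25),bot.read_state()['wrist_torque'])"
python3 -m pendant '[0,0,0,0,0,0, 0,0,0,0,0,0, 0,0,0,0,0,0, 0,0,0,0,0,0, 0,0,0,0,0,0, 0,0,0,0,0,0, 0,0,0,0,0,0, 0,0,0,0,0,0]' 1
python3 -c "
from h import *
P=np.load('panel.npy');print(prel(P,0,0.001,.026,75),bot.read_state()['wrist_torque'])"
```

```text
time_s: 17.05
eef_pos: [0.5614, -0.2203, 0.1267]
ee_rot: [0.784, 0.518, 0.292, 0.179]
wrist_force: [0.4, 0.9, -0.3]
width: 0.0435
gripper_force: 0.0
[0.06, 0.07, -0.05, 0.07, -0.05, 0.01] [ 0.0177646   0.69563949 -0.02757677]
time_s: 17.85
eef_pos: [0.561, -0.2207, 0.1274]
ee_rot: [0.784, 0.518, 0.292, 0.18]
wrist_force: [-6.1, 0.9, 3.9]
width: 0.0113
gripper_force: 30.0
[0.08, 0.04, 0.04, 0.08, -0.1, 50.01] [0.12521446 1.23247983 0.26981787]
```

```bash
python3 -m pendant '[0,0,0,0,0,7, 0,0,0,0,0,14, 0,0,0,0,0,21, 0,0,0,0,0,28, 0,0,0,0,0,35, 0,0,0,0,0,42, 0,0,0,0,0,48, 0,0,0,0,0,51]' 1
python3 -m pendant '[0,0,0,0,0,0, 0,0,0,0,0,0]' 1
python3 -c "
from h import *
P=np.load('panel.npy');print(prel(P,0,0.001,.026,75))"
```

```text
time_s: 18.65
eef_pos: [0.561, -0.2206, 0.1274]
ee_rot: [0.93, 0.129, 0.341, 0.036]
wrist_force: [-6.3, 0.7, 3.4]
width: 0.0116
gripper_force: 30.0
time_s: 18.85
eef_pos: [0.561, -0.2206, 0.1274]
ee_rot: [0.93, 0.13, 0.341, 0.036]
wrist_force: [-5.7, 1.1, 3.0]
width: 0.0116
gripper_force: 30.0
[0.09, -0.02, 0.04, 0.02, -0.12, -0.95]
```

Turned to about 76°. I release to half opening so the detent settles, then retreat along the normal.

```bash
python3 -m pendant '[0,0,0,0,0,-1, 0,0,0,0,0,-1, 0,0,0,0,0,-1, 0,0,0,0,0,-1, 0,0,0,0,0,-1, 0,0,0,0,0,-1, 0,0,0,0,0,-1, 0,0,0,0,0,-1]' 0.2
python3 -m pendant '[0,0,-1,0,0,0, 0,0,-2.5,0,0,0, 0,0,-4.5,0,0,0, 0,0,-7,0,0,0, 0,0,-9,0,0,0, 0,0,-11,0,0,0, 0,0,-11,0,0,0]' 0.2
python3 - <<'E'
from h import *
im=viewer.grab_frame("wrist");P=np.load("panel.npy");K,W=cam("wrist")
for k in(1,2,3,4):
    u=w2p((P@[.034*np.sin(np.radians(25*k)),.034*np.cos(np.radians(25*k)),0,1])[:3],K,W);cv2.circle(im,tuple(int(round(a)) for a in u),2,(0,0,255),1)
t=viewer.grab_frame("top");a=np.hstack([cv2.resize(im[80:320,140:420],(440,377)),cv2.resize(t[130:290,200:360],(360,360))[:377] if 0 else cv2.copyMakeBorder(cv2.resize(t[130:290,200:360],(360,360)),0,17,0,0,cv2.BORDER_CONSTANT)])
cv2.imwrite("pics/f.png",a)
E
```

```text
time_s: 19.65
eef_pos: [0.5615, -0.2209, 0.1276]
ee_rot: [0.929, 0.138, 0.341, 0.039]
wrist_force: [0.4, -0.8, 0.2]
width: 0.0351
gripper_force: 0.0
time_s: 20.35
eef_pos: [0.4906, -0.2245, 0.2144]
ee_rot: [0.928, 0.137, 0.343, 0.041]
wrist_force: [-0.8, -0.4, 0.4]
width: 0.0346
gripper_force: 0.0
```

View pics/f.png

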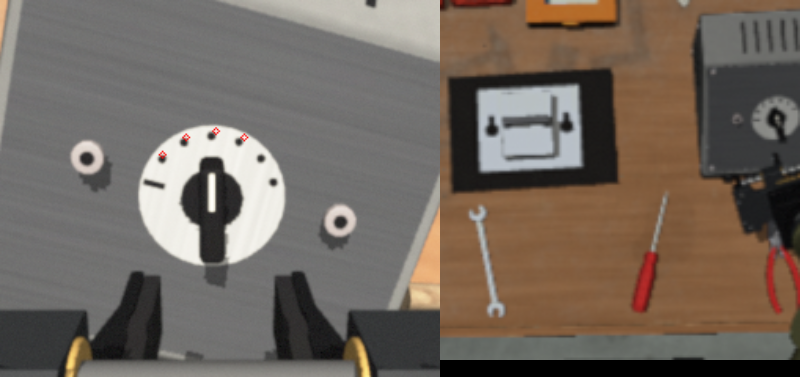

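The pointer at (212,180) points at the third dot at (212,135), the cover lies flat in the middle of the mat, and the tools have not moved.

```bash
python3 -c "
from h import *
print(bot.close_job())"
```

```text
the job is handed in; nothing more can be done
None
```

I handed in the job at about 20 s: the cover lies flat and handle up in the middle of the mat, the knob is at the third dot, and no hand tool in view has moved; no verdict came back.

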